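Sort the sample ware beside the moisture titrator

ROBOT

A 6-joint arm with a two-finger parallel gripper is mounted at the origin on the work surface. World frame = base frame: x ahead of the robot, y to its left, z up, the work surface at z = 0. Lengths are in m, angles in rad, forces in N, time in s.
With the tool pointing down it reaches from about 0.35 to 0.975 m from the base axis. Payload 7.1 kg.
Tool frame: the origin (TCP) lies midway between the tips of the shut fingers; the grasp point (between the pads) lies 19 mm behind it; z points along the fingers, x is the direction in which the jaws open and shut, and the axes are right-handed (so a half turn about z gives the same grasp; the last joint's range is limited). The gripper opens to 88 mm and grips with 3 to 60 N. Pads are 20 mm wide; open, the fingers measure 115 mm over their backs; the gripper's body (75 mm by 178 mm) begins 61 mm behind the grasp point.
Start: joints at [-1.294, 0.423, 1.63, -0, 1.089, -0.019], TCP at [0.182, -0.598, 0.223] pointing down, gripper open.
Joint ranges: [-3, 3], [-0.9, 2.11], [0.09, 2.58], [-1.31, 4.45], [0.11, 2.69], [-2.54, 2.54]. Speed limits (rad/s): [2.39, 2.39, 3.01, 3.14, 3.14, 3.14].

INTERFACE

Orientations are given as a unit quaternion [w, x, y, z].
In Python, from station import move_pose, movel, movej, command_gripper, wait, inverse_kinematics, read_camera, camera_info, MotionError, job_done, get_time, get_joint_pos, get_qvel, get_effort, get_tcp_pos, get_ee_rot, get_ft_force, get_ft_torque, get_grip_width gives the robot as it stands. Calls block until the motion is done:
- move_pose(position, orientation): joint-space move of the TCP to a pose.
- movel(position, frame=None, v=0.15, until_force=None): straight line of the TCP; frame=None keeps the orientation; v is the mean speed in m/s. With until_force (N) it stops when the force on the tool has changed by that much, and returns True; else False.
- movej(angles): joint-space move.
- command_gripper(opening): opening from 0.0 (shut) to 1.0 (fully open); the grip force is fixed at half the most; returns when the fingers have stopped.
- wait(seconds).
- inverse_kinematics(position, orientation): joint angles nearest the present ones, or None.
- read_camera(name): name is "scene" or "top" or "wrist"; returns the picture (400x640x3 uint8, red, green, blue); there is no depth.
- camera_info(name): a dict with "intrinsics" (3x3 intrinsics, pixels), "T" (4x4, takes a point from camera to world coordinates); the wrist camera has in their place "tool_from_camera" (4x4, takes a point from camera to tool coordinates, whose origin is the TCP and whose axes are the tool frame's). Camera axes: x right, y up, looking along -z (the intrinsics and any distortion apply to the point x, -y, -z); pixel columns grow to the right and rows downward; lengths in m; the calibration is good to about 2 mm. The wrist camera is an equidistant fisheye: a pixel r from the principal point sees the ray r / f radians off the axis. A picture is of the moment at which its call begins: read the wrist's pose just before it. camera_info takes no time and is no camera call.
A pose or a line that the arm cannot do raises MotionError and nothing moves.
- job_done(): hands the job in, once; it reports no verdict.
Readings, each from a call of its own:
- get_time(): time.
- get_joint_pos(): joint angles.
- get_qvel(): joint speeds.
- get_effort(): joint torques, N m.
- get_tcp_pos(): TCP position.
- get_ee_rot(): TCP orientation.
- get_ft_force(): force on the tool from outside, world axes, zero at the start.
- get_ft_torque(): the same for the moment, N m.
- get_grip_width(): opening from 0.0 (shut) to 1.0 (fully open).
Only numpy, scipy, OpenCV 4.12 (cv2) and the standard library are available. Lean on these libraries where they do the work, as an engineer would, in place of code of your own. Each camera call takes 0.05 s, during which the arm holds its last target.

TASK

Tidy up after the moisture measurements: stand the two crimp-capped vials upright in the wells of the white vial rack, one to a well, stand the two squat lidded jars upright in the bays of the aluminium tray, one to a bay, and lay the white plastic collar flat in the round dish. Set each piece down rather than dropping it, and leave the beaker and the steel weight standing where they are.

Things in the scene. Friction and masses are not known exactly. Their poses are not given: they have to be found in the camera images.
- vial_a_mid (a point): One of two alike: crimp-capped amber glass sample vial, standing: straight body 26 mm in diameter up to 46 mm, aluminium cap 20 mm in diameter, 60 mm tall overall, about 35 g. The point is at its centre, 30 mm above its foot; z is up along its axis. Best gripped on the straight body, about 8 mm above this point.
- vial_b_mid (a point): The other of two alike: crimp-capped amber glass sample vial, standing: straight body 26 mm in diameter up to 46 mm, aluminium cap 20 mm in diameter, 60 mm tall overall, about 35 g. The point is at its centre, 30 mm above its foot; z is up along its axis. Best gripped on the straight body, about 8 mm above this point.
- jar_a_mid (a point): One of two alike: squat clear glass weighing jar with a flat white plastic lid that is fixed on, standing: glass 46 mm in diameter up to 34 mm, lid 48 mm in diameter from there to the top at 48 mm, about 75 g. The point is at its centre, 24 mm above its foot; z is up. Best gripped by the lid, about 16 mm above this point.
- jar_b_mid (a point): The other of two alike: squat clear glass weighing jar with a flat white plastic lid that is fixed on, standing: glass 46 mm in diameter up to 34 mm, lid 48 mm in diameter from there to the top at 48 mm, about 75 g. The point is at its centre, 24 mm above its foot; z is up. Best gripped by the lid, about 16 mm above this point.
- collar_mid (a point): White plastic collar, a plain ring lying flat: 44 mm outer diameter, 26 mm hole, 26 mm tall, about 30 g. The point is at its centre, 13 mm above its underside; z along its axis. Gripped across its outside, with the fingertips just clear of the surface.
- rack: Vial rack: white plastic block, fixed to the bench, 80 mm (its x) by 150 mm (its y), 22 mm high, with two square wells 46 mm wide and 17 mm deep (well floor 5 mm above the bench), their centres at y = -35 and +35 mm from the block's centre. Origin: centre of the underside; z up.
- tray: Jar tray: low open aluminium tray, fixed to the bench, 84 mm (its x) by 160 mm (its y), 22 mm high, walls and floor 5 mm thick, parted by one cross wall 5 mm thick into two bays of 74 mm (x) by 72.5 mm (y), their centres at y = -38.75 and +38.75 mm. Origin: centre of the underside; z up.
- dish: Round white ceramic dish, fixed to the bench: 118 mm outer diameter at the rim, 16 mm high, walls and floor 4 mm thick, clear floor about 104 mm across. Origin: centre of the underside; z up.
- beaker_mid (a point): Bystander, to be left alone: small empty glass beaker, 50 mm in diameter, 55 mm tall. The point is at its centre, 27.5 mm above its foot.
- weight_mid (a point): Bystander, to be left alone: steel calibration weight, 38 mm in diameter with a knob on top, 62 mm tall. The point is at its centre, 31 mm above its foot.
Not all that is in view belongs to the job. What is shaped like the rack but purple is not meant. What is shaped like the part that bears jar_b_mid but red is not meant.

How it is judged:
At the end, for the whole second after the job is handed in: Vials upright in the rack wells, one each (13 mm of well centre each way); jars upright in the tray bays, one each (16 mm of bay centre each way); upright means within 0.15 rad; collar flat on the dish floor (34 mm of its centre); all on the floors within 4 mm, released, at rest (x of vial_a_mid in the frame of rack between -0.013 and 0.013 m and z of vial_a_mid in the frame of rack between 0.031 and 0.039 m and (y of vial_a_mid in the frame of rack between -0.048 and -0.022 m or y of vial_a_mid in the frame of rack between 0.022 and 0.048 m) and angle between each of vial_a_mid, vial_b_mid, jar_a_mid, jar_b_mid's own z axis and vertical below 0.15 rad and x of vial_b_mid in the frame of rack between -0.013 and 0.013 m and z of vial_b_mid in the frame of rack between 0.031 and 0.039 m and (y of vial_b_mid in the frame of rack between -0.048 and -0.022 m or y of vial_b_mid in the frame of rack between 0.022 and 0.048 m) and x of jar_a_mid in the frame of tray between -0.016 and 0.016 m and z of jar_a_mid in the frame of tray between 0.025 and 0.033 m and (y of jar_a_mid in the frame of tray between -0.05475 and -0.02275 m or y of jar_a_mid in the frame of tray between 0.02275 and 0.05475 m) and x of jar_b_mid in the frame of tray between -0.016 and 0.016 m and z of jar_b_mid in the frame of tray between 0.025 and 0.033 m and (y of jar_b_mid in the frame of tray between -0.05475 and -0.02275 m or y of jar_b_mid in the frame of tray between 0.02275 and 0.05475 m) and horizontal distance between collar_mid and dish below 0.034 m and z of collar_mid in the frame of dish between 0.013 and 0.021 m and linear speed of each of vial_a, vial_b, jar_a, jar_b, collar below 0.02 m/s); the robot touches nothing.
It fails at once if the beaker is shoved more than 25 mm from where it stood, or tipped (distance of beaker_mid from where it was at the start of the episode above 0.025 m or angle between beaker_mid's own z axis and vertical above 0.5 rad).
It fails at once if the steel weight is shoved more than 25 mm from where it stood, or tipped (distance of weight_mid from where it was at the start of the episode above 0.025 m or angle between weight_mid's own z axis and vertical above 0.5 rad).
It fails at once if one of the five pieces is dropped: it falls free from more than about 4 cm ((linear speed of vial_a above 0.9 m/s and contact force between the fingers and vial_a below 0.05 N and contact force between vial_a and anything else below 0.05 N) or (linear speed of vial_b above 0.9 m/s and contact force between the fingers and vial_b below 0.05 N and contact force between vial_b and anything else below 0.05 N) or (linear speed of jar_a above 0.9 m/s and contact force between the fingers and jar_a below 0.05 N and contact force between jar_a and anything else below 0.05 N) or (linear speed of jar_b above 0.9 m/s and contact force between the fingers and jar_b below 0.05 N and contact force between jar_b and anything else below 0.05 N) or (linear speed of collar above 0.9 m/s and contact force between the fingers and collar below 0.05 N and contact force between collar and anything else below 0.05 N)).
It also fails if it takes over 115 s, if anything falls off the work surface, if the arm or the gripper's body presses on something with over 40 N, if the wrist force passes 120 N, or if a joint passes its speed limit or range.

## Working session

There is one attempt and no reset: what is moved stays moved. The work goes in short steps, each a Python script; the robot and the scene stay as the last script left them, time stands still between calls to the robot, and variables do not carry over. Pictures are saved under pics/ and viewed, and the job is handed in when it is done.

```bash
mkdir -p pics; ls
python3 - <<'E'
from station import *
import cv2,numpy as np
for n in ("scene","top","wrist"):
    im=read_camera(n); cv2.imwrite(f"pics/{n}0.png",im[:,:,::-1])
    i=camera_info(n); print(n,{k:np.round(np.array(v),4).tolist() if not isinstance(v,str) else v for k,v in i.items()})
print(get_time(),get_tcp_pos(),get_ee_rot())
E
```

```text
pics
scene {'intrinsics': [[403.95, 0.0, 314.1171], [0.0, 403.95, 203.4352], [0.0, 0.0, 1.0]], 'T': [[-0.719, -0.3684, 0.5894, 1.0791], [0.695, -0.3915, 0.6031, 0.5621], [0.0086, 0.8432, 0.5375, 0.6295], [0.0, 0.0, 0.0, 1.0]]}
top {'intrinsics': [[511.5792, 0.0, 312.1255], [0.0, 511.5792, 199.8414], [0.0, 0.0, 1.0]], 'T': [[0.004, 0.9931, -0.1168, 0.3221], [-0.9997, 0.0013, -0.023, -0.0562], [-0.0227, 0.1169, 0.9929, 1.3065], [0.0, 0.0, 0.0, 1.0]]}
wrist {'intrinsics': [[309.7069, 0.0, 318.2115], [0.0, 309.7069, 203.3023], [0.0, 0.0, 1.0]], 'tool_from_camera': [[1.0, -0.0008, 0.0009, 0.0004], [-0.0005, -0.9682, -0.2503, -0.0677], [0.0011, 0.2503, -0.9682, -0.1624], [0.0, 0.0, 0.0, 1.0]]}
0.15 [ 0.18210181 -0.59746663  0.22210848] [-3.27362254e-04  8.03583425e-01 -5.95191882e-01 -4.43017001e-04]
```

View pics/scene0.png

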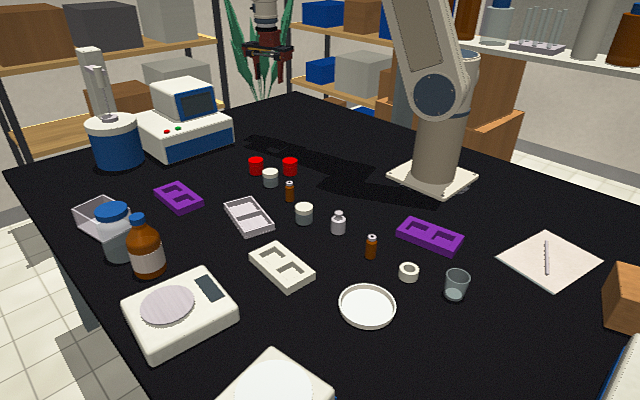

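View pics/top0.png

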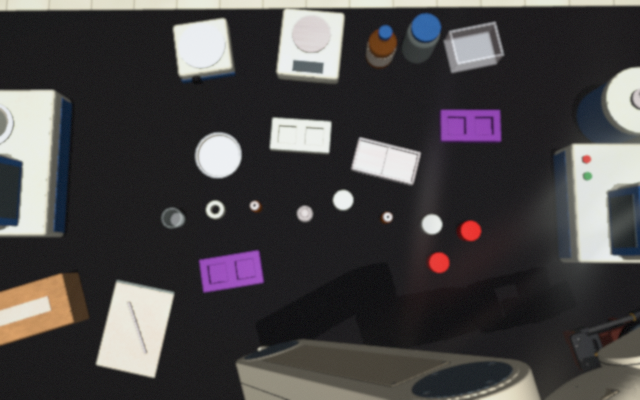

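View pics/wrist0.png

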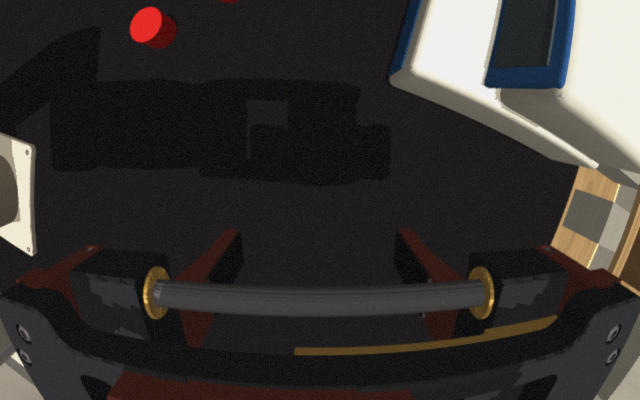

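The scene has white rack at top (300,135), tray (386,161), dish (218,155), collar (215,209), vials (255,206) and (388,217), and jars (343,200) and (432,224). The beaker is at (172,218) and the weight at (305,213). Other candidates are the purple racks at (231,271) and (470,126) and the red-lidded jars at (470,231) and (439,263). The job's rack is white and its jar lids are white, so I exclude these. I'll confirm this in an enlarged crop.

```bash
python3 - <<'E'
import cv2
im=cv2.imread("pics/top0.png")[105:285,150:500]
cv2.imwrite("pics/top0c.png",cv2.resize(im,None,fx=2.28,fy=2.28,interpolation=cv2.INTER_CUBIC))
E
cat > h.py <<'E'
import numpy as np,cv2
from station import *
def ray(cam,uv,z):
    i=camera_info(cam);K=np.array(i["intrinsics"]);T=np.array(i["T"])
    d=np.array([(uv[0]-K[0,2])/K[0,0],-(uv[1]-K[1,2])/K[1,1],-1.0])
    d=T[:3,:3]@d;o=T[:3,3]
    return o+d*(z-o[2])/d[2]
def proj(cam,p):
    i=camera_info(cam);K=np.array(i["intrinsics"]);T=np.array(i["T"])
    c=T[:3,:3].T@(np.array(p)-T[:3,3])
    return np.array([K[0,0]*c[0]/-c[2]+K[0,2],K[1,1]*-c[1]/-c[2]+K[1,2]])
E
python3 - <<'E'
from h import *
im=cv2.imread("pics/top0.png");hsv=cv2.cvtColor(im,cv2.COLOR_BGR2HSV)
w=((hsv[...,2]>110)&(hsv[...,1]<70)).astype(np.uint8)
w[:105]=0;w[240:]=0;w[:,:150]=0;w[:,500:]=0
cs,_=cv2.findContours(w,cv2.RETR_EXTERNAL,cv2.CHAIN_APPROX_NONE)
for c in cs:
    if cv2.contourArea(c)<8: continue
    (x,y),s,a=cv2.minAreaRect(c)
    print(np.round([x,y],1),np.round(s,1),round(a,1),cv2.contourArea(c),{z:np.round(ray("top",(x,y),z)[:2],4).tolist() for z in (.016,.022,.026,.048,.06)})
E
```

```text
[431.5 224. ] [20. 21.] 90.0 321.0 {0.016: [0.4131, -0.3267], 0.022: [0.4127, -0.3254], 0.026: [0.4124, -0.3246], 0.048: [0.4108, -0.32], 0.06: [0.41, -0.3174]}
[387.5 216.5] [9. 9.] 90.0 68.0 {0.016: [0.4318, -0.2167], 0.022: [0.4313, -0.2159], 0.026: [0.4309, -0.2154], 0.048: [0.4291, -0.2127], 0.06: [0.428, -0.2112]}
[177. 219.] [12.5 13.4] 63.4 127.5 {0.016: [0.4243, 0.3174], 0.022: [0.4238, 0.3157], 0.026: [0.4235, 0.3145], 0.048: [0.4218, 0.3082], 0.06: [0.4208, 0.3047]}
[304.5 213.5] [15. 15.] 90.0 176.5 {0.016: [0.439, -0.0071], 0.022: [0.4384, -0.0074], 0.026: [0.4381, -0.0075], 0.048: [0.4361, -0.0084], 0.06: [0.435, -0.0088]}
[254.3 204.8] [8.5 9.2] 45.0 59.5 {0.016: [0.4611, 0.1209], 0.022: [0.4604, 0.1201], 0.026: [0.46, 0.1195], 0.048: [0.4576, 0.1165], 0.06: [0.4563, 0.1149]}
[215. 209.] [18. 18.] 90.0 255.5 {0.016: [0.45, 0.221], 0.022: [0.4495, 0.2197], 0.026: [0.4491, 0.2188], 0.048: [0.4469, 0.2141], 0.06: [0.4457, 0.2115]}
[343.  199.5] [19. 20.] 90.0 310.5 {0.016: [0.4748, -0.1047], 0.022: [0.4741, -0.1045], 0.026: [0.4736, -0.1043], 0.048: [0.471, -0.1035], 0.06: [0.4696, -0.103]}
[385.7 160.6] [64.3 34.2] 14.0 2103.0 {0.016: [0.5752, -0.2141], 0.022: [0.574, -0.2133], 0.026: [0.5732, -0.2128], 0.048: [0.5689, -0.2102], 0.06: [0.5665, -0.2087]}
[218.  154.5] [45. 46.] 90.0 1640.5 {0.016: [0.5912, 0.2169], 0.022: [0.59, 0.2156], 0.026: [0.5892, 0.2148], 0.048: [0.5846, 0.2101], 0.06: [0.5821, 0.2076]}
[300.2 134.9] [60.3 32.8] 3.8 1879.5 {0.016: [0.6425, 0.005], 0.022: [0.641, 0.0047], 0.026: [0.64, 0.0045], 0.048: [0.6346, 0.0035], 0.06: [0.6316, 0.0029]}
```

View pics/top0c.png

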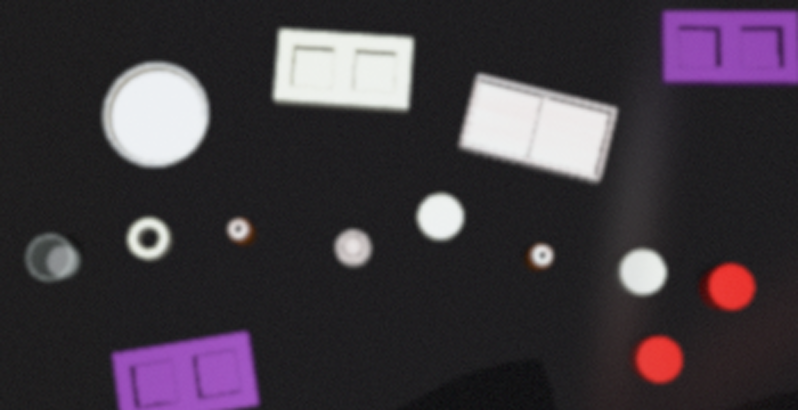

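The enlarged crop confirms it: white rack, bare aluminium tray, two white-lidded jars, two vials with aluminium caps. The purple and red ones are decoys. Next I cross-check these points in the scene view.

```bash
cat >> h.py <<'E'
from scipy.spatial.transform import Rotation as Ro
def q(a): return np.array([0,np.cos(a/2),np.sin(a/2),0])
def bestq(p,a):
    c=get_joint_pos();best=None
    for k in (-2,-1,0,1,2):
        j=inverse_kinematics(p,q(a+k*np.pi))
        if j is None: continue
        s=np.abs(np.array(j)-c).max()
        if best is None or s<best[0]-1e-3: best=(s,a+k*np.pi,j)
    return best
def toolT():
    T=np.eye(4);r=get_ee_rot();T[:3,:3]=Ro.from_quat([r[1],r[2],r[3],r[0]]).as_matrix();T[:3,3]=get_tcp_pos();return T
def wray(uv,z,T):
    i=camera_info("wrist");K=np.array(i["intrinsics"]);C=T@np.array(i["tool_from_camera"])
    v=np.array([uv[0]-K[0,2],uv[1]-K[1,2]]);r=np.linalg.norm(v);th=r/K[0,0]
    e=v/max(r,1e-9)*np.sin(th);d=C[:3,:3]@np.array([e[0],-e[1],-np.cos(th)])
    o=C[:3,3];return o+d*(z-o[2])/d[2]
def wproj(p,T):
    i=camera_info("wrist");K=np.array(i["intrinsics"]);C=T@np.array(i["tool_from_camera"])
    c=C[:3,:3].T@(np.array(p)-C[:3,3]);x,y,z=c[0],-c[1],-c[2];h=np.hypot(x,y);th=np.arctan2(h,z)
    return np.array([K[0,2]+K[0,0]*th*x/max(h,1e-9),K[1,2]+K[0,0]*th*y/max(h,1e-9)])
P=dict(vialA=(.4563,.1149,.06),vialB=(.428,-.2112,.06),jar1=(.471,-.1035,.048),jar2=(.4108,-.32,.048),collar=(.4491,.2188,.026),
 weight=(.435,-.0088,.06),beaker=(.4218,.3082,.055),rack=(.641,.0047,.022),tray=(.574,-.2133,.022),dish=(.5912,.2169,.016))
E
python3 - <<'E'
from h import *
im=cv2.imread("pics/scene0.png");m=cv2.resize(im,None,fx=3,fy=3)
for n,p in P.items():
    u=proj("scene",p);print(n,u.round(1))
    cv2.drawMarker(m,tuple(int(3*v+1) for v in u),(0,255,0),0,14,1)
cv2.imwrite("pics/s1.png",m[430:1030,640:1440])
im=cv2.imread("pics/top0.png");hsv=cv2.cvtColor(im,cv2.COLOR_BGR2HSV)
w=((hsv[...,2]>110)&(hsv[...,1]<70)).astype(np.uint8)
for n,(x0,x1,y0,y1) in dict(rack=(260,340,105,160),tray=(343,430,130,190)).items():
    k=np.zeros_like(w);k[y0:y1,x0:x1]=w[y0:y1,x0:x1]
    r=cv2.minAreaRect(max(cv2.findContours(k,0,1)[0],key=cv2.contourArea));b=cv2.boxPoints(r)
    W=np.array([ray("top",c,.022)[:2] for c in b])
    for i in range(4):
        e=W[(i+1)%4]-W[i];print(n,W[i].round(4),"edge",np.linalg.norm(e).round(4),np.degrees(np.arctan2(e[1],e[0])).round(1))
for n,p in P.items():
    for a in (0,): 
        b=bestq((p[0],p[1],.15),0);print(n,b and (round(b[0],2),round(b[1],2)))
E
```

```text
vialA [370.7 235.9]
vialB [288.2 181.7]
jar1 [302.7 205.6]
jar2 [269.3 170.4]
collar [407.7 267.2]
weight [338.2 211.1]
beaker [452.6 271.4]
rack [280.1 261.6]
tray [247.2 211.8]
dish [365.8 302.5]
rack [0.6035 0.0845] edge 0.0862 -3.0
rack [0.6896 0.0801] edge 0.1558 -94.0
rack [ 0.6786 -0.0753] edge 0.0859 176.3
rack [ 0.5929 -0.0697] edge 0.1546 86.1
tray [ 0.5513 -0.1235] edge 0.0888 -14.1
tray [ 0.6375 -0.1451] edge 0.1633 -104.5
tray [ 0.5967 -0.3032] edge 0.0883 165.1
tray [ 0.5114 -0.2806] edge 0.1621 75.7
vialA (np.float64(1.52), -6.28)
vialB (np.float64(0.81), -6.28)
jar1 (np.float64(1.05), -6.28)
jar2 (np.float64(0.67), -6.28)
collar (np.float64(1.72), -6.28)
weight (np.float64(1.25), -6.28)
beaker (np.float64(1.9), -6.28)
rack (np.float64(1.28), -6.28)
tray (np.float64(0.92), -6.28)
dish (np.float64(1.63), -6.28)
```

View pics/s1.png

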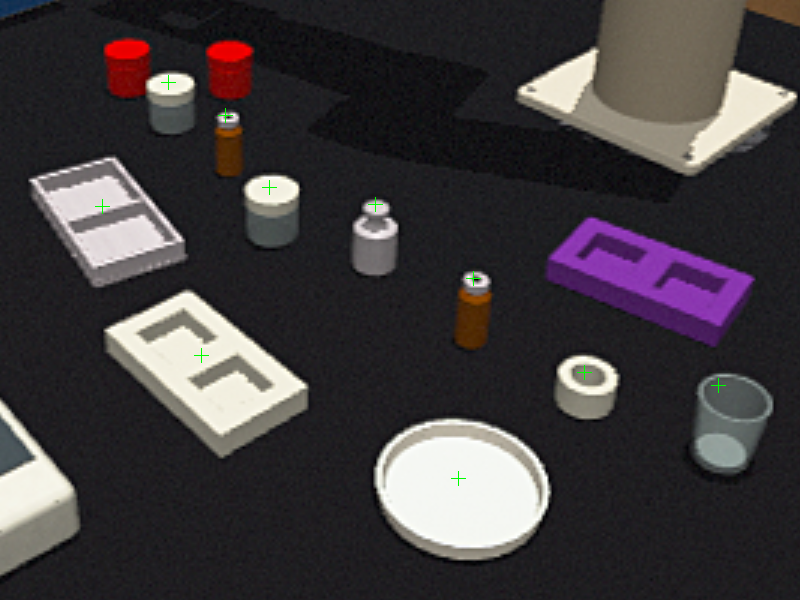

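The scene view agrees with the top-view points: all the green marks fall on the piece tops, with vial caps at crop (229,118) and (474,280), lids at (168,83) and (270,187), and the collar at (585,372). Next I hover over jar 2 and refine its position with the wrist camera.

```bash
cat >> h.py <<'E'
def hover(xy,z,a):
    b=bestq((xy[0],xy[1],z),a); movej(b[2]); return b[1]
def snap(name,marks=()):
    T=toolT();im=read_camera("wrist")[:,:,::-1].copy();cv2.imwrite(f"pics/{name}_raw.png",im);np.save(f"pics/{name}.npy",T)
    for m in marks: cv2.drawMarker(im,tuple(int(round(v)) for v in wproj(m,T)),(0,255,0),0,10,1)
    cv2.imwrite(f"pics/{name}.png",im);return im,T
E
python3 - <<'E'
from h import *
t=get_time()
print(hover(P["jar2"][:2],.2,np.radians(-45)),get_joint_pos())
snap("w1",[P[k] for k in ("jar2","vialB","jar1","tray")])
print(get_time()-t,get_tcp_pos())
E
```

```text
-7.0685834705770345 [-6.85869069e-01  3.00967706e-01  1.87718871e+00 -2.54716688e-04
  9.62809230e-01  1.00663614e-01]
1.4000000000000001 [ 0.41057905 -0.3210263   0.20010992]
```

View pics/w1.png

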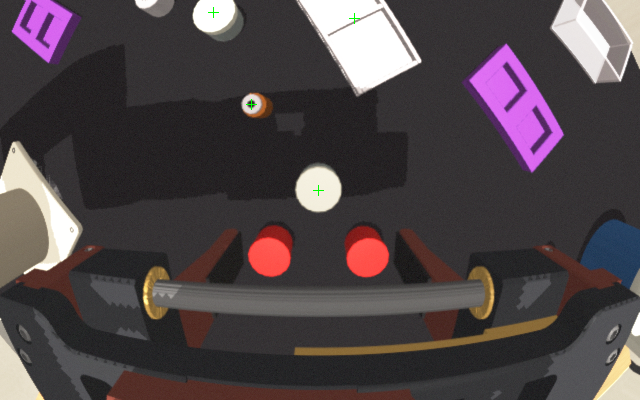

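The wrist view agrees: jar 2's lid at (318,189) and vial B's cap at (251,104) are on their marks, and the red jars sit well outside the jaw axis. I refine the centre and grasp.

```bash
cat >> h.py <<'E'
def circ(name,guess,win=30,z=None,vmin=120,smax=70):
    im=cv2.imread(f"pics/{name}_raw.png");T=np.load(f"pics/{name}.npy")
    g=wproj(guess,T).astype(int);hsv=cv2.cvtColor(im,cv2.COLOR_BGR2HSV)
    w=((hsv[...,2]>vmin)&(hsv[...,1]<smax)).astype(np.uint8);k=np.zeros_like(w)
    y0,x0=max(g[1]-win,0),max(g[0]-win,0)
    k[y0:g[1]+win,x0:g[0]+win]=w[y0:g[1]+win,x0:g[0]+win]
    c=max(cv2.findContours(k,0,1)[0],key=cv2.contourArea)
    W=np.array([wray(p[0].astype(float),guess[2],T)[:2] for p in c],dtype=np.float32)
    (x,y),r=cv2.minEnclosingCircle(W);e=cv2.fitEllipse(W)
    return np.array([x,y]),r,np.array(e[0]),np.array(e[1])
def grasp(xy,ztcp,a,op=1.0):
    command_gripper(op); movel([xy[0],xy[1],ztcp],v=.12); command_gripper(0.0); print("grip width mm",get_grip_width()*88)
def lift(z=.15): 
    p=get_tcp_pos(); movel([p[0],p[1],z],v=.15); print("lift w",get_grip_width()*88,"F",np.round(get_ft_force(),2))
def place(xy,a,ztcp,op,zc=.15):
    b=bestq((xy[0],xy[1],zc),a); movej(b[2])
    movel([xy[0],xy[1],ztcp+.02],q(b[1]) if 0 else None,v=.12)
    hit=movel([xy[0],xy[1],ztcp-.001],v=.03,until_force=3); print("hit",hit,get_tcp_pos().round(4) if hasattr(get_tcp_pos(),'round') else get_tcp_pos(),"w",get_grip_width()*88)
    command_gripper(op)
E
python3 - <<'E'
from h import *
for n in ("jar2","vialB"): print(n,P[n],circ("w1",P[n]))
# tray quad
im=cv2.imread("pics/w1_raw.png");T=np.load("pics/w1.npy")
h=cv2.cvtColor(im,cv2.COLOR_BGR2HSV);print(h[188,318],h[40,370])
for uv in [(420,62),(360,94),(297,0)]: print(wray(uv,.022,T).round(4))
E
```

```text
jar2 (0.4108, -0.32, 0.048) (array([ 0.41222948, -0.31961805]), 0.024924766272306442, array([ 0.41187626, -0.3195146 ]), array([0.04711707, 0.04855451]))
vialB (0.428, -0.2112, 0.06) (array([ 0.42808637, -0.21070109]), 0.01034703478217125, array([ 0.42814776, -0.21074879]), array([0.01879843, 0.01971196]))
[ 23  22 244] [  0   0 255]
[ 0.5933 -0.3002  0.022 ]
[ 0.5155 -0.2805  0.022 ]
[ 0.5451 -0.1532  0.022 ]
```

Radius 24.5 mm and the centre match what the jar must be. The tray corners also give the same tray centre, within 1 mm. I grasp now.

Run:
```python
from h import *
grasp((.4120,-.3195),.021,0,0.85); lift()
snap("w2")
print(get_time())
```

```text
grip width mm 47.83747027444838
lift w 47.50437760749096 F [ 0.22 -1.02 -0.93]
5.2333
```

View pics/w2.png

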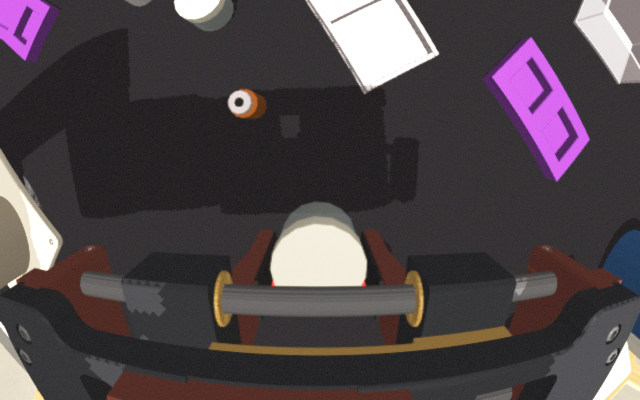

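Jar 2 is held level between the fingers, lid at (320,262). I place it in the tray's right-hand bay.

Run:
```python
from h import *
t=get_time()
place((.5643,-.2508),np.radians(-14.5),.026,0.75)
print(get_time()-t); lift(.13)
hover((.428,-.2107),.15,0.0)
snap("w3",[P["vialB"],P["jar1"]])
print(get_time(),circ("w3",P["vialB"]),circ("w3",P["jar1"]))
im=read_camera("top")[:,:,::-1];cv2.imwrite("pics/t3.png",cv2.resize(im[105:285,150:500],None,fx=2.28,fy=2.28))
```

```text
hit True [ 0.5638 -0.2506  0.0259] w 47.71156218642426
2.8667
lift w 65.95638616183048 F [-0.51 -0.19 -1.43]
9.6167 (array([ 0.42817917, -0.20996815]), 0.009911121800541878, array([ 0.42819181, -0.2101731 ]), array([0.0184197 , 0.01870773])) (array([ 0.47110158, -0.10242984]), 0.024058043956756592, array([ 0.47114071, -0.10250548]), array([0.04672853, 0.04721844]))
```

View pics/w3.png

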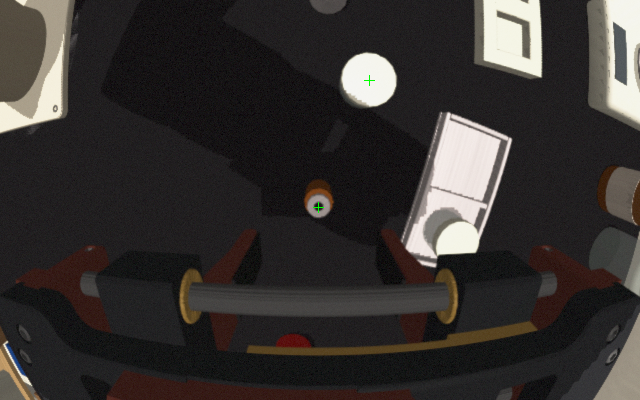

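View pics/t3.png

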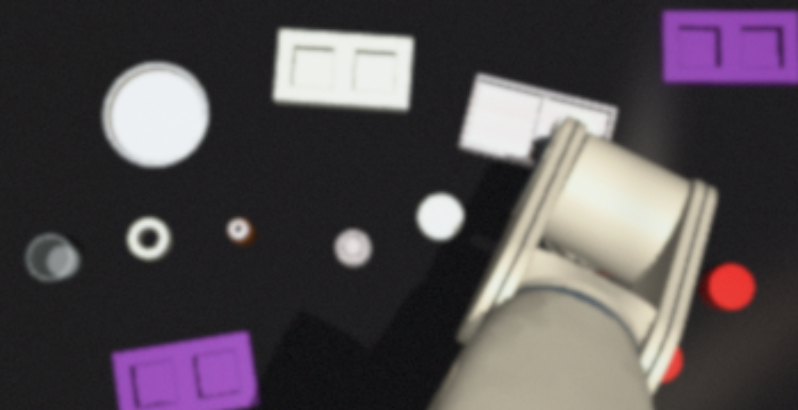

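Jar 2 stands in its bay, lid at (456,241) in the wrist view. Vial B's cap is on its mark at (318,206). I grasp vial B and then look over the rack.

Run:
```python
from h import *
grasp((.4281,-.2105),.020,0,0.65); lift()
hover((.6387,-.0299),.13,np.radians(-3.7))
snap("w4",[(.6387,-.0299,.005),(.6432,.0399,.005),(.6415,.005,.022)])
print(get_time(),get_grip_width()*88)
```

```text
grip width mm 25.41653437639017
lift w 25.265339045647828 F [-0.22 -0.    0.08]
14.025 25.40359186067362
```

View pics/w4.png

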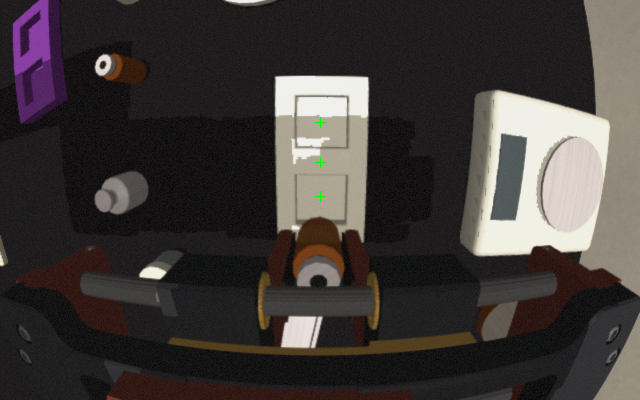

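The wells' squares at (322,122) and (321,197) are centred on my marks. I place vial B in the near well.

Run:
```python
from h import *
place((.6392,-.0299),np.radians(-3.7),.025,0.5,zc=.13); lift(.13)
hover((.4711,-.1025),.15,0.0)
snap("w5",[P["jar1"]])
print(get_time(),circ("w5",P["jar1"],win=45))
```

```text
hit True [ 0.6389 -0.0299  0.0251] w 25.232138677284734
lift w 44.092939057350215 F [ 0.76 -0.06 -0.53]
17.9333 (array([ 0.47142109, -0.10215474]), 0.023848120123147964, array([ 0.47131073, -0.10208502]), array([0.04613576, 0.04637835]))
```

View pics/w5.png

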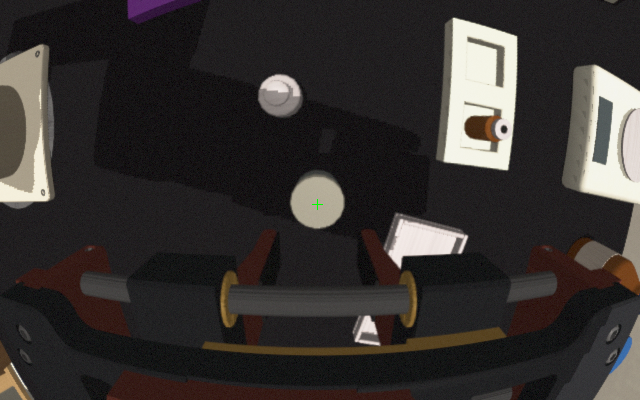

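Vial B stands in its well, leaning outward at (485,127) only from perspective. Jar 1's lid is at (317,202), on its mark.

Run:
```python
from h import *
grasp((.4713,-.1022),.021,0,0.85); lift()
place((.5839,-.1757),np.radians(-14.5),.026,0.75); lift(.13)
hover((.4563,.1149),.16,0.0)
snap("w6",[P["vialA"],P["collar"],P["dish"]])
print(get_time(),circ("w6",P["vialA"]),circ("w6",P["collar"]))
```

```text
grip width mm 47.49355197824814
lift w 47.35018702635813 F [-0.4   0.67 -0.93]
hit True [ 0.5834 -0.1755  0.0259] w 47.067139215949766
lift w 66.0194405321734 F [ 0.26 -1.08 -0.15]
26.2333 (array([0.45579222, 0.11657192]), 0.009790063835680485, array([0.45593476, 0.11620995]), array([0.01761716, 0.01880481])) (array([0.44924089, 0.22055262]), 0.02207721769809723, array([0.44931766, 0.22047958]), array([0.04274478, 0.0428439 ]))
```

View pics/w6.png

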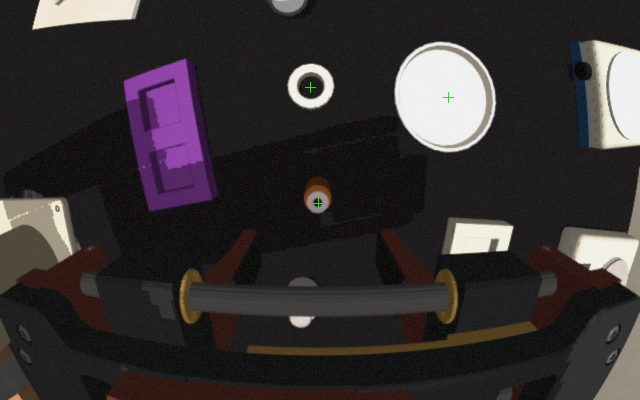

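Vial A's cap (318,202), the collar (310,86) and the dish (445,97) are all on their marks.

Run:
```python
from h import *
grasp((.4560,.1161),.020,0,0.65); lift()
place((.6437,.0399),np.radians(-3.7),.025,0.5); lift(.13)
hover((.4493,.2200),.15,0.0)
snap("w7",[P["collar"],P["dish"]])
print(get_time(),circ("w7",P["collar"],win=45),circ("w7",P["dish"],win=75))
```

```text
grip width mm 25.115167501172117
lift w 25.146263612086443 F [-0.05 -0.53 -1.52]
hit True [0.6434 0.0399 0.0251] w 25.273114593561125
lift w 44.105115044189766 F [ 0.7  -0.01 -0.54]
34.475 (array([0.44959685, 0.22132401]), 0.021842798218131065, array([0.4495157 , 0.22120957]), array([0.04192762, 0.04226159])) (array([0.59123242, 0.2182384 ]), 0.05924413725733757, array([0.59114808, 0.21813002]), array([0.11644627, 0.11704478]))
```

View pics/w7.png

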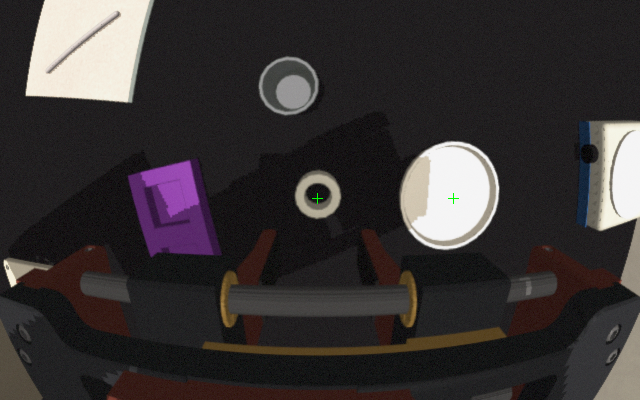

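The collar is at (317,194) with radius 22 mm, and the dish has radius 59 mm. Both match the given sizes.

Run:
```python
from h import *
grasp((.4495,.2211),.004,0,0.75); lift()
place((.5911,.2181),0.0,.008,0.62); lift(.15)
hover((.52,.16),.3,0.0)
snap("w8",[P["dish"]]);print(get_time())
hover((.48,-.05),.32,0.0)
snap("w9");print(get_time())
movej([-1.294, 0.423, 1.63, 0, 1.089, -0.019])
for n in ("top","scene"): cv2.imwrite(f"pics/{n}9.png",read_camera(n)[:,:,::-1])
cv2.imwrite("pics/t9.png",cv2.resize(cv2.imread("pics/top9.png")[105:285,150:500],None,fx=2.28,fy=2.28))
cv2.imwrite("pics/s9.png",cv2.resize(cv2.imread("pics/scene9.png"),None,fx=3,fy=3)[430:1030,640:1440])
print(get_time())
```

```text
grip width mm 43.435377204750694
lift w 43.62070743071828 F [-0.7  -0.39 -1.48]
hit True [0.5907 0.218  0.0082] w 43.90196738998268
lift w 54.49165630788977 F [-0.42  1.52 -0.75]
42.7083
43.625
45.975
```

View pics/w8.png

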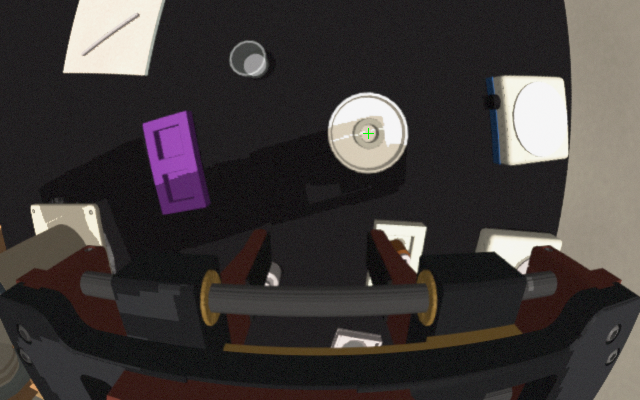

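View pics/t9.png

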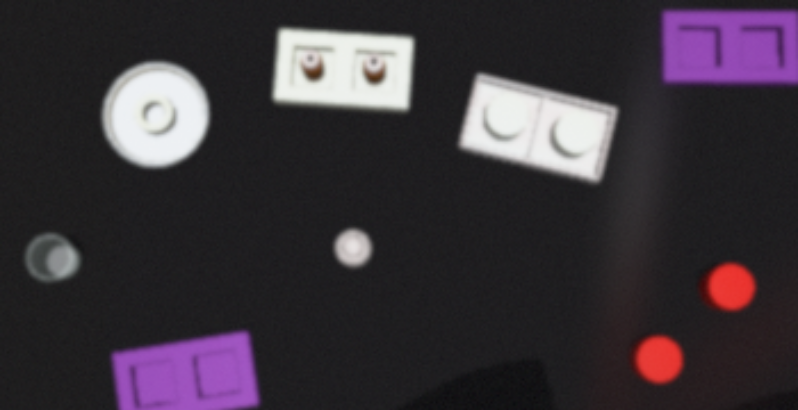

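View pics/s9.png

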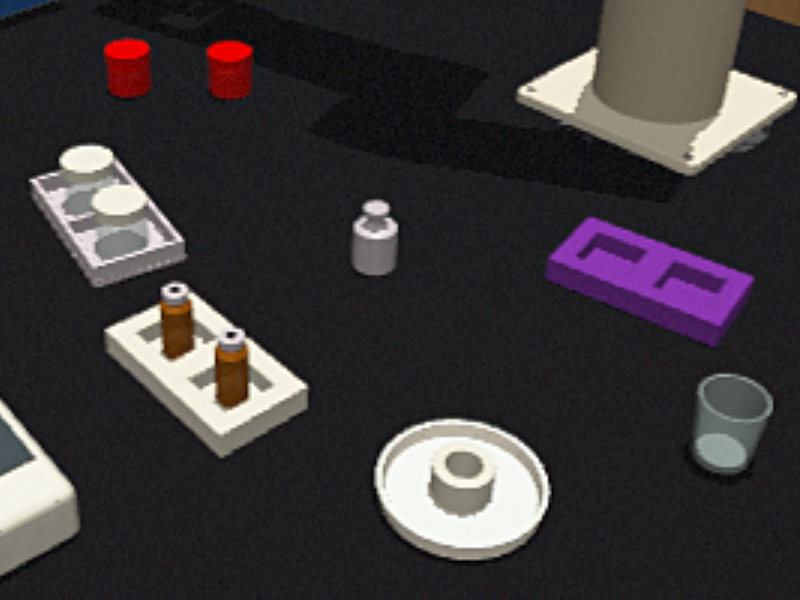

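All five pieces are upright in place. The beaker (crop 735,425) and the weight (crop 375,240) haven't moved. I do one numeric check of the cap and lid centres before handing in.

Run:
```python
from h import *
for n,c,z,ctr,a in [("vB",(374,60),.065,(.6415,.005),-3.7),("vA",(312,59),.065,(.6415,.005),-3.7),("j2",(574,131),.053,(.574,-.2133),-14.5),("j1",(505,114),.053,(.574,-.2133),-14.5),("col",(157,114),.030,(.5911,.2181),0)]:
    p=ray("top",(c[0]/2.28+150,c[1]/2.28+105),z)[:2]-ctr;a=np.radians(a)
    print(n,(np.array([[np.cos(a),np.sin(a)],[-np.sin(a),np.cos(a)]])@p*1000).round(1))
print(np.abs(get_qvel()).max(),get_time()); wait(.5); job_done()
```

```text
vB [  0.3 -36.6]
vA [-2.8 31. ]
j2 [ -1.6 -37.4]
j1 [-2.  39.6]
col [-4.1 -6.4]
0.0032543397666666097 45.975
the job is handed in; nothing more can be done
```

I placed all five pieces and handed the job in at about 46 s, well inside the 115 s limit. Both vials stand in the white rack, one to a well. Both white-lidded jars stand in the aluminium tray, one to a bay. The collar lies flat in the round dish. Every piece was lowered until it touched the floor before I released it.

**Last checks:** In the final top and scene pictures everything stood upright, and the beaker and steel weight were where they started.

In the last top picture, which I read by eye to about 3 mm, the pieces sat this far from their target centres:

| Piece | Offset from target centre | Allowed |
|---|---|---|
| Vials | within about 4 mm | 13 mm each way |
| Jars | within about 2 mm | 16 mm each way |
| Collar | about 8 mm | 34 mm |

**Disagreement:** The collar's 8 mm doesn't fit the last wrist picture, where it looked centred in the dish to within a few millimetres. I put the difference down to my rough pixel reading of the top picture; either value is well within the limit. No check failed.

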